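Load seal blanks into a sprung feed track

ROBOT

A 6-joint arm with a two-finger parallel gripper is mounted at the origin on the work surface. World frame = base frame: x ahead of the robot, y to its left, z up, the work surface at z = 0. Lengths are in m, angles in rad, forces in N, time in s.
With the tool pointing down it reaches from about 0.25 to 0.775 m from the base axis. Payload 4 kg.
Tool frame: the origin (TCP) lies midway between the tips of the shut fingers; the grasp point (between the pads) lies 19 mm behind it; z points along the fingers, y is the line along which they close (so a half turn about z gives the same grasp; the last joint's range is limited). The gripper opens to 94 mm and grips with 3 to 60 N. Pads are 16 mm wide; open, the fingers measure 119 mm over their backs; the gripper's body (75 mm by 177 mm) begins 78 mm behind the grasp point.
Start: joints at [-1.289, 0.087, 1.371, -0, 1.684, -0.103], TCP at [0.206, -0.51, 0.206] pointing down, gripper open.
Joint ranges: [-3.1, 3.1], [-0.76, 2.03], [0.27, 2.55], [-1.08, 4.22], [0.17, 2.65], [-2.57, 2.57]. Speed limits (rad/s): [2.79, 2.79, 3.14, 3.14, 3.14, 3.14].

INTERFACE

Orientations are given as [roll, pitch, yaw] about the fixed x, y, z axes, in that order (R = Rz(yaw) Ry(pitch) Rx(roll)).
In Python, from bench import get_obs, snapshot, close_job gives the robot as it stands. The module is installed in compiled form; this text tells all that it offers.
- The arm moves only by the tool drive_tool, never from a script. Its argument "commands" is a list of rows, each a list of 6 numbers: the shift along the tool's x, y, z in units of 0.04 m (1.0 is 0.04 m), then the turn, a rotation vector about the tool's x, y, z in units of 0.1 rad (1.0 is 0.1 rad). In form: [[dx, dy, dz, wx, wy, wz], ...]. A call has 1 to 20 rows; each row shifts and turns the commanded pose from where the row before left it, along the tool's axes as they then stand; what a row does not reach is not made up. A row lasts 1/8 s, in which the tool goes at most 62.5 mm and 10.7 degrees, less where a joint would pass 70% of its speed; a pose out of reach is approached as far as the arm can. A call with a number of a shift or a turn outside -1 to 1 is refused whole. A call with a gripper value outside its range is refused whole. "gripper" is the closure, from 0 (fully open) to 1 (shut), set as the call begins (left out, the last holds). The fingers move at their own pace and stop on an object; the grip force is fixed at half the most. Time passes only in rows, so rows that do not move let the fingers close. It gives the time, the measured TCP pose, the force, the opening and the grip force at its end, in the units of the state.
- get_obs(): the state, without advancing time (a new reading comes with each control period).
- snapshot(name): name is "scene" or "top"; returns a dict with "image" (384x512x3 uint8, blue, green, red), "range_z" (384x512 float32, m along the optical axis (not along the pixel's ray), 0 where there is no reading), "fx", "fy", "cx", "cy" (pixels), "k1" (the pictures are not rectified: a ray, as slopes to the right and down, at radius r is drawn at 1 + k1 r^2 times it, then the intrinsics apply), "rvec" (rotation vector, rad) and "tvec" (3), from world to camera coordinates, as OpenCV has them. Camera axes: x right, y down, z forward; pixel columns grow to the right and rows downward; lengths in m; the calibration is good to about 2 mm. A picture is of the moment at which its call begins.
- close_job(): hands the job in; it is judged then, once.
The state is a dict: "time": time; "joint_positions": joint angles; "qvel": joint speeds; "joint_torque": joint torques, N m; "tool_pos": TCP position; "ee_rot": TCP orientation; "wrist_force": force on the tool from outside, world axes, zero at the start; "wrist_torque": the same for the moment, N m; "width": finger opening in m; "finger_force": force on a finger pad.
Only numpy, scipy, OpenCV 4.12 (cv2) and the standard library are available. Lean on these libraries where they do the work, as an engineer would, in place of code of your own. Each camera call takes 0.05 s, during which the arm holds its last target. There are 200 camera calls.

TASK

Load the engraver's feeder: draw the sprung follower back by its wooden handle until it meets its rubber stop, without straining the stop, slide the handle sideways behind the catch and let go so that it stays back. Then stand the two square wooden blanks upright one behind the other in the empty track, draw the handle back a little to free it from the catch, and ease the follower forward, without letting it snap, until it presses the blanks together against the front stop. Let go with the handle back in the middle, and leave the turned piece, the mallet and the chisel alone.

Things in the scene. Friction and masses are not known exactly. Their poses are not given: they have to be found in the camera images.
- track: Fixed feeder: straight track with low steel lips, grey feed head (84 mm wide, 40 mm high) at its front. Origin on the bench, on the centre line, at the inner face of the steel front stop (62 mm wide, 36 mm high). +x runs back along the track (the way the follower is pulled), z up. Floor 4 mm above the bench; lips 33 mm apart inside, 5 mm thick, tops 14 mm above the bench, x 0 to 208 mm.
- mouth (a point): Centre of the space for the two blanks: on the track floor (4 mm above the bench), on the centre line, 28 mm behind the front stop. Axes as the track's.
- pad_zone (a point): Middle of the 36 mm range in which the rubber stop pad's face may lie. Pad and catch sit on a dark C-shaped bracket (y -10 to -48 mm, top 37 mm up), set anywhere in that range and not measured. The handle's bar meets the pad with the follower pulled back 73 to 109 mm: find it by feel or sight. It gives little: approach slowly, over 20 N strains it.
- handle_grip (a point): Grip point of the dark wooden handle: a post 14 mm along the track, 20 mm across, 35 to 78 mm above the bench; point on its axis, 60 mm up, 37 mm behind the follower's front face; axes as the track's. Its steel cross bar (14 mm along the track, 27 to 35 mm up) ends at y = -22 mm with the handle in the middle, 4 mm clear of the catch, and at -36 mm pushed over.
- follower (a joint): How far the follower (brass block 52 mm long, 30 mm wide, top 26 mm up) is pulled back along +x, in m, 0 to 0.125. At value q its front face is q + 8 mm behind the front stop, the handle's axis q + 45 mm. A spring pushes it forward: 3.3 N at 0, 6 N at 0.048, 9 N at 0.105. With both blanks loaded it rests at 0.048. Let go from far back it snaps forward.
- handle (a joint): Sideways place of the handle on the follower, m: 0 middle, 0.014 fully to the track's -y side. Takes 1.5 N, stays where left. With the bar at the pad it is 7 mm behind the catch's rear face and slides over freely; farther forward it runs against the catch's side. Pushed over and let forward 7 mm it rests on the catch (follower 0.066 to 0.102). Pressed there it drags: pull back 2 to 5 mm to free it.
- blank_a_mid (a point): Centre of one of the two loose blanks: a plain pale hardwood block 28 x 28 mm and 60 mm tall, 45 g, standing upright on the bench, turned any way about its vertical z axis; centre 30 mm above its foot. In the track its centre is 34 mm above the bench; the side lips reach only 10 mm up it.
- blank_b_mid (a point): Centre of the other loose blank, the same in all respects.
- turned: Bystander: a round turned wooden piece, 36 mm across, 60 mm tall, standing upright. Origin at its foot.
- mallet: Bystander: a dark wooden mallet lying on the bench; head 110 x 55 x 55 mm along its +x, handle 28 mm thick to -x. Origin under the head's handle end.
- chisel: Bystander: a chisel lying on the bench, 190 mm long, wooden handle towards its -x. Origin under the middle.
Mind the look-alikes: they are no part of the job. What is shaped like the part that bears blank_a_mid but green or purple is not meant.

How it is judged:
By the outcome, as a careful person would: the job done as asked, in the order asked, and still so for the second after the job is handed in, with the robot touching nothing.
It also fails if it takes over 72 s, if anything falls off the work surface, if the arm or the gripper's body presses on something with over 40 N, if the wrist force passes 120 N, or if a joint passes its speed limit or range.

## Working session

There is one attempt and no reset: what is moved stays moved. The work goes in short steps, Python scripts to look and compute and a tool call to move; the robot and the scene stay as the last step left them, time stands still between calls to the robot, and variables do not carry over. Pictures are saved under pics/ and viewed, at most 10 in all, crops included, and the job is handed in when it is done.

Besides the shell and the picture viewer there is one more tool, called as name(argument=value, ...) on one line, values as JSON. drive_tool: Moves the arm, as the interface text tells. Its arguments: {"type":"object","properties":{"commands":{"type":"array"},"gripper":{"type":"number"}},"required":["commands"]}

```bash
mkdir -p pics
cat > h.py <<'E'
import numpy as np, cv2
from bench import get_obs, snapshot, close_job
def cloud(s):
    h,w=s["range_z"].shape
    u,v=np.meshgrid(np.arange(w),np.arange(h))
    K=np.array([[s["fx"],0,s["cx"]],[0,s["fy"],s["cy"]],[0,0,1.]])
    p=np.stack([u,v],-1).reshape(-1,1,2).astype(np.float64)
    n=cv2.undistortPoints(p,K,np.array([s["k1"],0,0,0,0.])).reshape(h,w,2)
    R=cv2.Rodrigues(np.array(s["rvec"],float))[0]; t=np.array(s["tvec"],float).reshape(3)
    rays=np.concatenate([n,np.ones((h,w,1))],-1)
    P=rays*s["range_z"][...,None]
    return (P-t)@R, rays@R, -R.T@t   # world points, world rays, cam centre
def onplane(ray,c,z): return c+ray*((z-c[2])/ray[...,2])[...,None]
E
python3 - <<'E'
from h import *
for n in("top","scene"):
    s=snapshot(n); np.save(n+".npy",s,allow_pickle=True); cv2.imwrite(f"pics/{n}1.png",s["image"])
    W,r,c=cloud(s); print(n,c.round(3),s["fx"],s["k1"])
o=get_obs();print(o)
E
```

```text
top [ 0.486 -0.005  0.961] 408.0964722353602 -0.03339890475856682
scene [ 1.223 -0.156  1.081] 499.5054764343369 0.05581165795524061
{'time': 0.1, 'joint_positions': array([-1.28909052e+00,  8.78768459e-02,  1.37206711e+00, -9.39520282e-06,
        1.68354825e+00, -1.03095262e-01]), 'qvel': array([-0.00218656, -0.00157842, -0.00259396, -0.00182609, -0.00047795,
       -0.00064664]), 'joint_torque': array([ 2.16802924e-03, -3.41252625e+01, -3.03301227e+01,  7.20335590e-02,
        3.04525264e-02, -1.03552397e-04]), 'tool_pos': array([ 0.20632108, -0.50933259,  0.20444178]), 'ee_rot': array([-3.13970223e+00, -1.86200033e-04,  3.84799844e-01]), 'wrist_force': array([-0.03309276,  0.05477597, -0.39711586]), 'wrist_torque': array([ 0.01973768,  0.02437606, -0.02708211]), 'finger_force': 0.0, 'width': 0.09363972955926517}
```

View pics/top1.png

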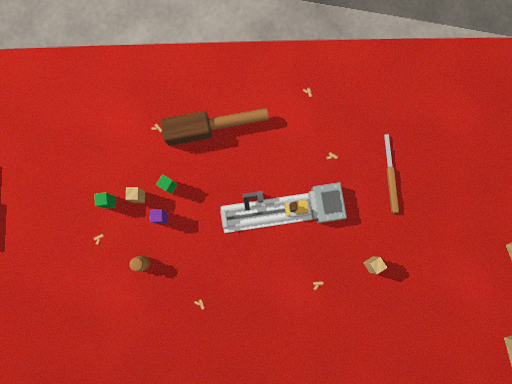

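View pics/scene1.png

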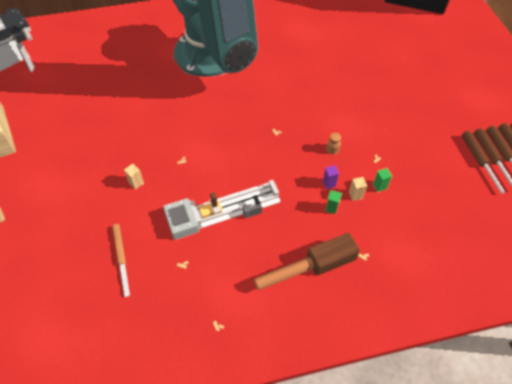

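The top view has the feeder running from the head at (330,202) to its rear end at (222,220), with the handle at (293,207) and the bracket at (253,200). The pale blanks are at (134,195), among green and purple look-alikes, and at (375,265). Up in the image is world +x and left is +y.

Run:
```python
from h import *
s=np.load("top.npy",allow_pickle=True).item(); W,r,c=cloud(s); hsv=cv2.cvtColor(s["image"],cv2.COLOR_BGR2HSV)
print("bench z",np.median(W[300:340,60:100,2]))
z=W[...,2]
def top(u,v,name,h=.06,rad=16):
    m=np.zeros(z.shape,bool); m[v-rad:v+rad,u-rad:u+rad]=1
    m&=(abs(z-h)<.006)
    P=onplane(r[m],c,h)[:,:2].astype(np.float32)
    box=cv2.minAreaRect(P); print(name,m.sum(),"z",z[m].mean().round(4),"mean",P.mean(0).round(4),"rect",np.round(box[0],4),np.round(box[1],4),round(box[2],1))
top(134,193,"A",rad=11);top(375,265,"B",rad=14);top(140,264,"turned");top(103,200,"g1",rad=11);top(166,183,"g2",rad=11);top(158,215,"purp",rad=11)
# head top z=.04
m=np.zeros(z.shape,bool); m[175:230,305:355]=1; m&=abs(z-.04)<.006
P=onplane(r[m],c,.04)[:,:2].astype(np.float32); print("head",cv2.minAreaRect(P),z[m].mean())
# lips: z ~.014 , bright low-sat
m=np.zeros(z.shape,bool); m[185:240,212:325]=1; m&=(hsv[...,1]<90)&(abs(z-.014)<.006)
P=onplane(r[m],c,.014)[:,:2].astype(np.float32); print("lips",cv2.minAreaRect(P),z[m].mean())
# handle top
m=np.zeros(z.shape,bool); m[190:225,275:310]=1; m&=abs(z-.078)<.012
P=onplane(r[m],c,.078)[:,:2]; print("handle",m.sum(),P.mean(0),z[m].mean())
m=np.zeros(z.shape,bool); m[185:215,235:270]=1; m&=abs(z-.037)<.006
P=onplane(r[m],c,.037)[:,:2].astype(np.float32); print("bracket",m.sum(),cv2.minAreaRect(P),z[m].mean())
big=s["image"][170:245,205:360]; cv2.imwrite("pics/crop.png",cv2.resize(big,None,fx=5,fy=5,interpolation=cv2.INTER_CUBIC))
```

```text
bench z 0.0008661534218080619
A 170 z 0.0607 mean [0.6131 0.264 ] rect [0.6132 0.2646] [0.0291 0.027 ] 88.6
B 178 z 0.061 mean [ 0.4405 -0.2752] rect [ 0.4403 -0.2751] [0.0292 0.0291] 31.0
turned 136 z 0.0577 mean [0.4573 0.2545] rect [0.4576 0.2545] [0.0282 0.0273] 44.9
g1 175 z 0.0603 mean [0.6026 0.3342] rect [0.6026 0.3338] [0.0288 0.0309] 6.7
g2 157 z 0.0604 mean [0.6356 0.1912] rect [0.6363 0.1914] [0.0296 0.0275] 57.8
purp 170 z 0.061 mean [0.5626 0.21  ] rect [0.5626 0.209 ] [0.0295 0.0266] 88.6
head ((0.5846189260482788, -0.1731041669845581), (0.08321769535541534, 0.07365939021110535), 6.9833574295043945) 0.038438567167198755
lips ((0.5706721544265747, -0.04272708296775818), (0.0737142562866211, 0.22071592509746552), 3.487870454788208) 0.014145171172023848
handle 61 [ 0.57445786 -0.09200426] 0.07770186929048027
bracket 179 ((0.5933896899223328, -0.004627019166946411), (0.03807863965630531, 0.044993191957473755), 8.097115516662598) 0.03769490241944558
```

View pics/crop.png

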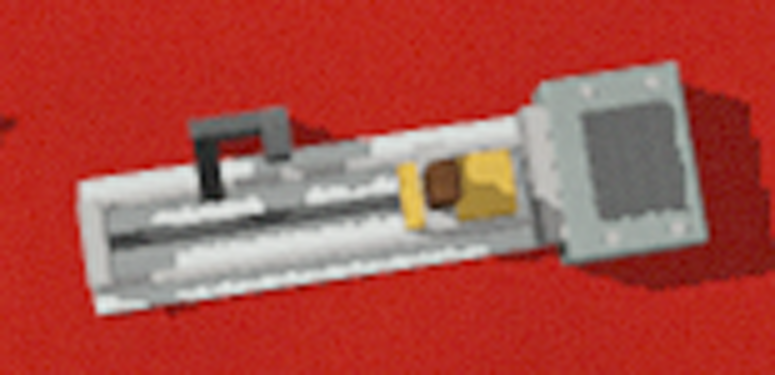

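The crop shows the bracket's catch arm ending near crop x 266 and the rear arm with the black pad from about 198 to 222. That puts the pad around q≈0.087. The head, handle and bracket agree on a track yaw of about 97.1° and an origin near (0.580, -0.137). I'll turn the tool first, then travel.

drive_tool(commands=[[0,0,0,0,0,-1],[0,0,0,0,0,-1],[0,0,0,0,0,-1],[0,0,0,0,0,-1],[0,0,0,0,0,-1],[0,0,0,0,0,-1],[0,0,0,0,0,-1],[0,0,0,0,0,-1],[0,0,0,0,0,-1],[0,0,0,0,0,-1],[0,0,0,0,0,-1],[0,0,0,0,0,-1],[0,0,0,0,0,-1],[0,0,0,0,0,-0.1],[0,0,0,0,0,0]], gripper=0)

```text
time: 1.98
tool_pos: [0.2064, -0.5096, 0.2051]
ee_rot: [-3.141, -0.001, 1.694]
wrist_force: [-0.4, 0.5, -1.1]
width: 0.094
finger_force: 0.0
```

drive_tool(commands=[[0.85,0.94,0,0,0,0],[0.85,0.94,0,0,0,0],[0.85,0.94,0,0,0,0],[0.85,0.94,0,0,0,0],[0.85,0.94,0,0,0,0],[0.85,0.94,0,0,0,0],[0.85,0.94,0,0,0,0],[0.85,0.94,0,0,0,0],[0.85,0.94,0,0,0,0],[0.85,0.94,0,0,0,0],[0.85,0.94,0,0,0,0],[0,0,0,0,0,0],[0,0,0,0,0,0]])

```text
time: 3.6
tool_pos: [0.5703, -0.0878, 0.2052]
ee_rot: [-3.141, 0.0, 1.694]
wrist_force: [0.3, 0.3, -0.4]
width: 0.0939
finger_force: 0.0
```

```bash
cat >> h.py <<'E'
O=np.array([.580,-.1367]); TH=np.deg2rad(97.1)
def to(xt,yt,z,psi=None,O=O):  # print needed tool shift/turn (units) to a track point; psi world yaw
    o=get_obs(); p=o["tool_pos"]; R=cv2.Rodrigues(np.zeros(3))[0]
    from scipy.spatial.transform import Rotation as Ro
    R=Ro.from_euler("xyz",o["ee_rot"]).as_matrix()
    g=O+np.array([[np.cos(TH),-np.sin(TH)],[np.sin(TH),np.cos(TH)]])@[xt,yt]
    report(np.array([*g,z]),p,R,o,psi)
def world(x,y,z,psi=None):
    from scipy.spatial.transform import Rotation as Ro
    o=get_obs(); report(np.array([x,y,z]),o["tool_pos"],Ro.from_euler("xyz",o["ee_rot"]).as_matrix(),o,psi)
def report(g,p,R,o,psi):
    y=o["ee_rot"][2]; print("t",round(o["time"],2),"goal",g.round(4),"tcp",p.round(4),"rpy",o["ee_rot"].round(4),"shift units",(R.T@(g-p)/.04).round(3),
     "turn",None if psi is None else round(-(psi-y)/.1,2),"w",round(o["width"],4),"F",o["wrist_force"].round(2))
E
python3 -c "
from h import *
world(.5745,-.092,.06,TH)"
```

```text
t 3.6 goal [ 0.5745 -0.092   0.06  ] tcp [ 0.5703 -0.0878  0.2052] rpy [-3.1406e+00  4.0000e-04  1.6945e+00] shift units [-0.117  0.095  3.63 ] turn -0.0 w 0.0939 F [ 0.32  0.32 -0.37]
```

drive_tool(commands=[[-0.117,0.095,0.8,0,0,0],[0,0,0.8,0,0,0],[0,0,0.8,0,0,0],[0,0,0.8,0,0,0],[0,0,0.5,0,0,0],[0,0,0.27,0,0,0],[0,0,0,0,0,0]])

```text
time: 4.47
tool_pos: [0.5743, -0.0925, 0.0464]
ee_rot: [-3.141, -0.0, 1.693]
wrist_force: [-0.1, -0.1, -0.2]
width: 0.0941
finger_force: 0.0
```

drive_tool(commands=[[0,0,0,0,0,0],[0,0,0,0,0,0],[0,0,0,0,0,0],[0,0,0,0,0,0],[0,0,0,0,0,0],[0,0,0,0,0,0]], gripper=0.9)

```text
time: 5.22
tool_pos: [0.5749, -0.0917, 0.0466]
ee_rot: [-3.142, 0.0, 1.695]
wrist_force: [0.3, -0.6, 0.7]
width: 0.0372
finger_force: 0.0
```

drive_tool(commands=[[0,0,0,0,0,0],[0,0,0,0,0,0],[0,0,0,0,0,0],[0,0,0,0,0,0]])

```text
time: 5.72
tool_pos: [0.5746, -0.0918, 0.0466]
ee_rot: [-3.141, 0.0, 1.695]
wrist_force: [-1.1, -0.6, 0.9]
width: 0.02
finger_force: 30.0
```

drive_tool(commands=[[0.1,0,0,0,0,0],[0.2,0,0,0,0,0],[0.25,0,0,0,0,0],[0.25,0,0,0,0,0],[0.25,0,0,0,0,0],[0.25,0,0,0,0,0],[0.2,0,0,0,0,0],[0.15,0,0,0,0,0],[0.05,0,0,0,0,0],[0,0,0,0,0,0],[0,0,0,0,0,0]])

```text
time: 7.1
tool_pos: [0.5666, -0.0252, 0.0466]
ee_rot: [-3.141, 0.003, 1.695]
wrist_force: [-0.6, -7.3, -0.2]
width: 0.0196
finger_force: 30.0
```

Run:
```python
from h import *
world(.5745,-.092,.06,TH)
s=snapshot("top"); cv2.imwrite("pics/t2.png",s["image"])
W,r,c=cloud(s)
p=onplane(r[206,249],c,.031); print("pad face guess along", (p[:2]-O)@[np.cos(TH),np.sin(TH)])
s=np.load("scene.npy",allow_pickle=True).item();cv2.imwrite("pics/s_c.png",cv2.resize(s["image"][165:245,155:295],None,fx=5,fy=5,interpolation=cv2.INTER_CUBIC))
```

```text
t 7.1 goal [ 0.5745 -0.092   0.06  ] tcp [ 0.5666 -0.0252  0.0466] rpy [-3.1414e+00  3.1000e-03  1.6949e+00] shift units [-1.683 -0.01  -0.331] turn 0.0 w 0.0196 F [-0.56 -7.34 -0.18]
pad face guess along 0.139700804996891
```

drive_tool(commands=[[0.05,0,0,0,0,0],[0.05,0,0,0,0,0],[0.05,0,0,0,0,0],[0.05,0,0,0,0,0],[0,0,0,0,0,0]])

```text
time: 7.78
tool_pos: [0.5656, -0.0174, 0.0466]
ee_rot: [-3.142, 0.003, 1.695]
wrist_force: [0.4, -7.4, -1.7]
width: 0.02
finger_force: 30.0
```

drive_tool(commands=[[0.025,0,0,0,0,0],[0.025,0,0,0,0,0],[0.025,0,0,0,0,0],[0.025,0,0,0,0,0],[0,0,0,0,0,0]])

```text
time: 8.4
tool_pos: [0.5651, -0.0136, 0.0466]
ee_rot: [-3.142, 0.004, 1.695]
wrist_force: [-0.6, -7.7, -0.2]
width: 0.0197
finger_force: 30.0
```

drive_tool(commands=[[0.025,0,0,0,0,0],[0.025,0,0,0,0,0],[0.025,0,0,0,0,0],[0,0,0,0,0,0]])

```text
time: 8.9
tool_pos: [0.5647, -0.0106, 0.0466]
ee_rot: [-3.142, 0.004, 1.695]
wrist_force: [-0.6, -8.4, -1.3]
width: 0.0197
finger_force: 30.0
```

drive_tool(commands=[[0.025,0,0,0,0,0],[0.025,0,0,0,0,0],[0,0,0,0,0,0]])

```text
time: 9.28
tool_pos: [0.5645, -0.0087, 0.0466]
ee_rot: [-3.142, 0.004, 1.695]
wrist_force: [-0.0, -7.4, -0.5]
width: 0.0195
finger_force: 30.0
```

drive_tool(commands=[[0.025,0,0,0,0,0],[0,0,0,0,0,0]])

```text
time: 9.52
tool_pos: [0.5644, -0.0077, 0.0466]
ee_rot: [-3.142, 0.004, 1.695]
wrist_force: [0.7, -7.9, -0.8]
width: 0.0198
finger_force: 30.0
```

drive_tool(commands=[[0.025,0,0,0,0,0],[0,0,0,0,0,0]])

```text
time: 9.78
tool_pos: [0.5643, -0.0068, 0.0466]
ee_rot: [3.142, 0.004, 1.695]
wrist_force: [0.1, -8.5, -1.5]
width: 0.0199
finger_force: 30.0
```

drive_tool(commands=[[0.025,0,0,0,0,0],[0,0,0,0,0,0]])

```text
time: 10.02
tool_pos: [0.5642, -0.0058, 0.0466]
ee_rot: [-3.142, 0.004, 1.695]
wrist_force: [0.4, -8.6, -1.8]
width: 0.02
finger_force: 30.0
```

drive_tool(commands=[[0.02,0,0,0,0,0],[0,0,0,0,0,0]])

```text
time: 10.28
tool_pos: [0.5641, -0.005, 0.0466]
ee_rot: [-3.142, 0.004, 1.695]
wrist_force: [0.1, -8.0, -1.2]
width: 0.0195
finger_force: 30.0
```

drive_tool(commands=[[0.02,0,0,0,0,0],[0,0,0,0,0,0]])

```text
time: 10.52
tool_pos: [0.5639, -0.0043, 0.0466]
ee_rot: [-3.142, 0.004, 1.695]
wrist_force: [0.4, -8.4, -1.9]
width: 0.02
finger_force: 30.0
```

drive_tool(commands=[[0.02,0,0,0,0,0],[0,0,0,0,0,0]])

```text
time: 10.78
tool_pos: [0.5639, -0.0036, 0.0466]
ee_rot: [-3.142, 0.004, 1.695]
wrist_force: [0.2, -8.5, -2.0]
width: 0.0199
finger_force: 30.0
```

drive_tool(commands=[[0.02,0,0,0,0,0],[0,0,0,0,0,0]])

```text
time: 11.02
tool_pos: [0.5639, -0.0035, 0.0466]
ee_rot: [3.142, 0.006, 1.695]
wrist_force: [0.3, -10.0, -2.0]
width: 0.0197
finger_force: 30.0
```

drive_tool(commands=[[0.02,0,0,0,0,0],[0,0,0,0,0,0]])

```text
time: 11.28
tool_pos: [0.5639, -0.0035, 0.0466]
ee_rot: [-3.142, 0.007, 1.694]
wrist_force: [1.1, -13.1, -1.6]
width: 0.0198
finger_force: 30.0
```

The force rise shows the pad met at q≈0.089, with about 5 N on it. I'll ease off 1 mm and slide the handle over toward track -y, which is tool +y.

drive_tool(commands=[[-0.025,0,0,0,0,0],[0,0.06,0,0,0,0],[0,0.06,0,0,0,0],[0,0.06,0,0,0,0],[0,0.06,0,0,0,0],[0,0.06,0,0,0,0],[0,0.05,0,0,0,0],[0,0,0,0,0,0]])

```text
time: 12.28
tool_pos: [0.5764, -0.002, 0.0465]
ee_rot: [-3.138, 0.005, 1.694]
wrist_force: [-3.2, -10.4, 0.9]
width: 0.0198
finger_force: 30.0
```

```bash
python3 -c "
from h import *
world(.5639,-.0035,.0466,TH)"
```

```text
t 12.28 goal [ 0.5639 -0.0035  0.0466] tcp [ 0.5764 -0.002   0.0465] rpy [-3.1381  0.005   1.6944] shift units [ 0.001 -0.315 -0.001] turn -0.0 w 0.0198 F [ -3.21 -10.41   0.94]
```

drive_tool(commands=[[0,0.04,0,0,0,0],[0,0.03,0,0,0,0],[0,0,0,0,0,0]])

```text
time: 12.65
tool_pos: [0.5767, -0.0019, 0.0465]
ee_rot: [-3.133, 0.005, 1.694]
wrist_force: [-9.3, -10.9, 4.5]
width: 0.0198
finger_force: 30.0
```

drive_tool(commands=[[-0.05,-0.04,0,0,0,0],[-0.05,0,0,0,0,0],[-0.04,0,0,0,0,0],[-0.03,0,0,0,0,0],[-0.03,0,0,0,0,0],[0,0,0,0,0,0]])

```text
time: 13.4
tool_pos: [0.5774, -0.009, 0.0465]
ee_rot: [-3.136, 0.003, 1.695]
wrist_force: [-6.2, -7.4, 2.3]
width: 0.0196
finger_force: 30.0
```

drive_tool(commands=[[-0.025,0,0,0,0,0],[0,0,0,0,0,0]])

```text
time: 13.65
tool_pos: [0.5774, -0.009, 0.0465]
ee_rot: [-3.136, 0.001, 1.695]
wrist_force: [-6.3, -5.8, 3.4]
width: 0.0198
finger_force: 30.0
```

drive_tool(commands=[[-0.04,-0.02,0,0,0,0],[-0.03,0,0,0,0,0],[0,0,0,0,0,0]])

```text
time: 14.02
tool_pos: [0.5773, -0.0092, 0.0466]
ee_rot: [-3.137, -0.003, 1.696]
wrist_force: [-6.6, 0.4, 4.0]
width: 0.0198
finger_force: 30.0
```

drive_tool(commands=[[0,0,0,0,0,0],[0,0,0,0,0,0],[0,0,0,0,0,0],[0,0,0,0,0,0]], gripper=0)

```text
time: 14.52
tool_pos: [0.5797, -0.0111, 0.0467]
ee_rot: [3.141, -0.0, 1.695]
wrist_force: [-0.4, 0.1, -0.1]
width: 0.0561
finger_force: 0.0
```

drive_tool(commands=[[0,0,-0.5,0,0,0],[0,0,-1,0,0,0],[0,0,-1,0,0,0],[0,0,-1,0,0,0],[0,0,-0.5,0,0,0],[0,0,0,0,0,0]])

```text
time: 15.28
tool_pos: [0.5807, -0.0114, 0.209]
ee_rot: [3.137, 0.001, 1.695]
wrist_force: [0.0, 0.0, -0.4]
width: 0.0937
finger_force: 0.0
```

```bash
python3 -c "
from h import *
world(.6132,.2643,.15,1.546)"
```

```text
t 15.28 goal [0.6132 0.2643 0.15  ] tcp [ 0.5807 -0.0114  0.209 ] rpy [3.1367e+00 1.1000e-03 1.6947e+00] shift units [6.742 1.652 1.477] turn 1.49 w 0.0937 F [ 0.05  0.02 -0.41]
```

drive_tool(commands=[[0.84,0.206,0,0,0,0],[0.84,0.206,0,0,0,0],[0.84,0.206,0,0,0,0],[0.84,0.206,0,0,0,0],[0.84,0.206,0,0,0,0],[0.84,0.206,0,0,0,0],[0.84,0.206,0,0,0,0],[0.84,0.206,0,0,0,0],[0,0,0.7,0,0,0.75],[0,0,0.7,0,0,0.74],[0,0,0,0,0,0]])

```text
time: 16.65
tool_pos: [0.6091, 0.2628, 0.1451]
ee_rot: [-3.132, 0.003, 1.547]
wrist_force: [0.0, -0.6, 0.3]
width: 0.0939
finger_force: 0.0
```

Run:
```python
from h import *
world(.6132,.2643,.03,1.546)
s=snapshot("top"); cv2.imwrite("pics/t3.png",cv2.resize(s["image"][165:240,90:350],None,fx=3,fy=3,interpolation=cv2.INTER_CUBIC))
W,r,c=cloud(s);z=W[...,2]
m=np.zeros(z.shape,bool); m[185:225,215:310]=1; m&=abs(z-.078)<.012
P=onplane(r[m],c,.078)[:,:2].mean(0)-O; print("handle track", P@[np.cos(TH),np.sin(TH)],P@[-np.sin(TH),np.cos(TH)],m.sum())
```

```text
t 16.65 goal [0.6132 0.2643 0.03  ] tcp [0.6091 0.2628 0.1451] rpy [-3.1324  0.0034  1.5468] shift units [0.049 0.128 2.876] turn 0.01 w 0.0939 F [ 0.05 -0.6   0.33]
handle track 0.12583829914837674 -0.014472335660168915 60
```

View pics/t3.png

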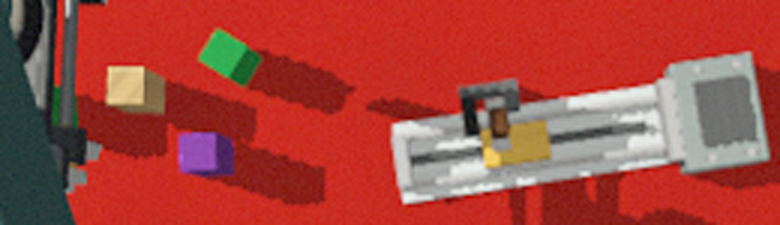

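The handle rests on the catch at q≈0.081, y≈-14 mm, with the brass follower back. The pale blank at crop (130,88) is untouched. Descending on blank A.

drive_tool(commands=[[0.049,0.128,0,0,-0.09,0],[0,0,0.8,0,0,0],[0,0,0.8,0,0,0],[0,0,0.8,0,0,0],[0,0,0.4,0,0,0],[0,0,0.28,0,0,0],[0,0,0,0,0,0]])

```text
time: 17.58
tool_pos: [0.617, 0.2644, 0.0276]
ee_rot: [3.141, 0.009, 1.546]
wrist_force: [-0.1, 0.3, 0.5]
width: 0.0939
finger_force: 0.0
```

drive_tool(commands=[[0,0,0,0,0,0],[0,0,0,0,0,0],[0,0,0,0,0,0],[0,0,0,0,0,0],[0,0,0,0,0,0],[0,0,0,0,0,0],[0,0,0,0,0,0],[0,0,0,0,0,0],[0,0,0,0,0,0]], gripper=0.9)

```text
time: 18.7
tool_pos: [0.6168, 0.2643, 0.0274]
ee_rot: [-3.142, 0.009, 1.546]
wrist_force: [-0.9, -0.2, 0.4]
width: 0.0278
finger_force: 30.0
```

drive_tool(commands=[[0,0,-0.3,0,0,0],[0,0,-0.8,0,0,0],[0,0,-1,0,0,0],[0,0,-1,-0.09,0,-0.75],[0,0,0,0,0,-0.74],[0,0,0,0,0,0],[0,0,0,0,0,0]])

```text
time: 19.58
tool_pos: [0.6164, 0.2652, 0.1508]
ee_rot: [3.135, 0.01, 1.694]
wrist_force: [-0.5, -0.4, -1.0]
width: 0.0276
finger_force: 30.0
```

```bash
python3 -c "
from h import *
to(.016,0,.1514,TH)"
```

```text
t 19.57 goal [ 0.578  -0.1208  0.1514] tcp [0.6164 0.2652 0.1508] rpy [3.1353 0.0103 1.6937] shift units [-9.461 -2.137  0.069] turn -0.01 w 0.0276 F [-0.47 -0.42 -1.04]
```

```bash
cat >> h.py <<'E'
def level(psi=TH):
    from scipy.spatial.transform import Rotation as Ro
    R=Ro.from_euler("xyz",get_obs()["ee_rot"]); print("turn units",((R.inv()*Ro.from_euler("xyz",[np.pi,0,psi])).as_rotvec()/.1).round(3))
E
python3 -c "
from h import *
level()"
```

```text
turn units [ 0.063  0.103 -0.009]
```

drive_tool(commands=[[-0.86,-0.194,0,0,0,0],[-0.86,-0.194,0,0,0,0],[-0.86,-0.194,0,0,0,0],[-0.86,-0.194,0,0,0,0],[-0.86,-0.194,0,0,0,0],[-0.86,-0.194,0,0,0,0],[-0.86,-0.194,0,0,0,0],[-0.86,-0.194,0,0,0,0],[-0.86,-0.194,0,0,0,0],[-0.86,-0.194,0,0,0,0],[-0.86,-0.194,0,0,0,0],[0,0,0,0,0,0],[0,0,0,0,0,0]])

```text
time: 21.2
tool_pos: [0.5787, -0.12, 0.1539]
ee_rot: [3.135, 0.009, 1.694]
wrist_force: [1.0, 0.0, 0.3]
width: 0.0278
finger_force: 30.0
```

```bash
python3 -c "
from h import *
level();to(.017,.0005,.08,TH)"
```

```text
turn units [ 0.067  0.087 -0.003]
t 21.2 goal [ 0.5774 -0.1199  0.08  ] tcp [ 0.5787 -0.12    0.1539] rpy [3.1349 0.0087 1.6944] shift units [ 0.024 -0.043  1.848] turn -0.0 w 0.0278 F [0.98 0.01 0.32]
```

drive_tool(commands=[[0.024,-0.043,0.5,0.067,0.087,0],[0,0,0.7,0,0,0],[0,0,0.7,0,0,0],[0,0,0.6,0,0,0],[0,0,0.2,0,0,0],[0,0,0,0,0,0],[0,0,0,0,0,0]])

```text
time: 22.08
tool_pos: [0.5781, -0.1202, 0.0477]
ee_rot: [3.139, 0.002, 1.695]
wrist_force: [0.1, -0.0, -0.0]
width: 0.0277
finger_force: 30.0
```

Run:
```python
from h import *
level();to(.017,.0005,.032,TH)
s=snapshot("scene"); cv2.imwrite("pics/s4.png",cv2.resize(s["image"][140:250,140:300],None,fx=5,fy=5,interpolation=cv2.INTER_CUBIC))
```

```text
turn units [0.028 0.021 0.005]
t 22.07 goal [ 0.5774 -0.1199  0.032 ] tcp [ 0.5781 -0.1202  0.0477] rpy [3.1388e+00 2.1000e-03 1.6952e+00] shift units [ 0.01  -0.019  0.392] turn 0.0 w 0.0277 F [ 0.06 -0.02 -0.04]
```

View pics/s4.png

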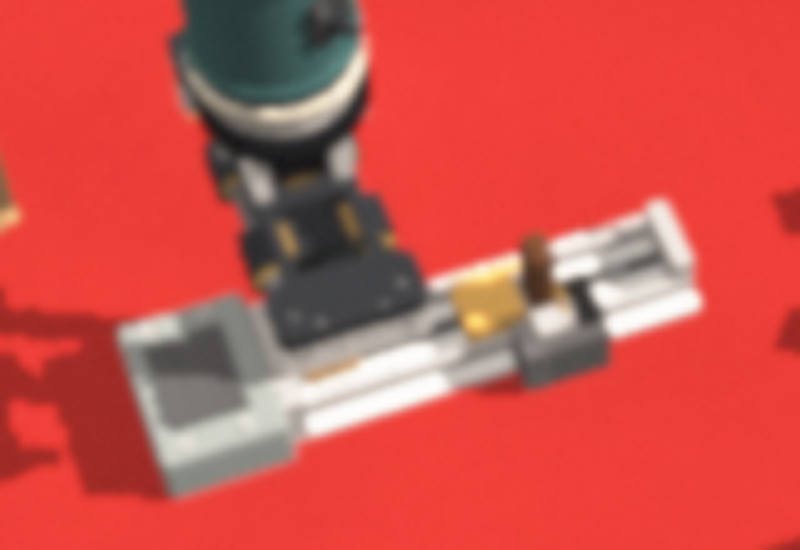

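The gripper, at (340,290), hides the blank, which sits over the track just behind the head. The follower is still latched at (490,300). Lowering with a force check.

drive_tool(commands=[[0.01,-0.019,0.15,0,0,0],[0,0,0.1,0,0,0],[0,0,0.05,0,0,0],[0,0,0,0,0,0]])

```text
time: 22.62
tool_pos: [0.5764, -0.1198, 0.0342]
ee_rot: [3.141, 0.001, 1.695]
wrist_force: [0.3, 1.0, -0.9]
width: 0.0277
finger_force: 30.0
```

drive_tool(commands=[[0,0,0.04,0,0,0],[0,0,0.04,0,0,0],[0,0,0,0,0,0]])

```text
time: 23.0
tool_pos: [0.5766, -0.1199, 0.0314]
ee_rot: [3.141, 0.001, 1.695]
wrist_force: [0.1, 0.3, -0.5]
width: 0.0276
finger_force: 30.0
```

drive_tool(commands=[[0,0,0.02,0,0,0],[0,0,0,0,0,0]])

```text
time: 23.25
tool_pos: [0.5766, -0.1199, 0.0313]
ee_rot: [3.14, 0.001, 1.695]
wrist_force: [-1.4, 0.4, 5.5]
width: 0.0275
finger_force: 30.0
```

drive_tool(commands=[[0,0,0,0,0,0],[0,0,0,0,0,0],[0,0,0,0,0,0]], gripper=0)

```text
time: 23.62
tool_pos: [0.5764, -0.1198, 0.0301]
ee_rot: [3.141, 0.001, 1.695]
wrist_force: [0.7, -0.1, -0.1]
width: 0.0546
finger_force: 0.0
```

drive_tool(commands=[[0,0,-0.4,0,0,0],[0,0,-0.8,0,0,0],[0,0,-1,0,0,0],[0,0,-1,0,0,0],[0,0,-0.8,0,0,0],[0,0,0,0,0,0],[0,0,0,0,0,0]])

```text
time: 24.5
tool_pos: [0.5759, -0.1196, 0.1896]
ee_rot: [-3.141, 0.001, 1.695]
wrist_force: [0.5, 0.7, -0.8]
width: 0.0938
finger_force: 0.0
```

Run:
```python
from h import *
level(np.deg2rad(121));world(.4404,-.2752,.15,np.deg2rad(121))
```

```text
turn units [-0.005  0.007 -4.17 ]
t 24.5 goal [ 0.4404 -0.2752  0.15  ] tcp [ 0.5759 -0.1196  0.1896] rpy [-3.1412e+00  8.0000e-04  1.6949e+00] shift units [-3.441 -3.842  0.993] turn -4.17 w 0.0938 F [ 0.54  0.69 -0.81]
```

drive_tool(commands=[[-0.688,-0.768,0,0,0,0],[-0.688,-0.768,0,0,0,0],[-0.688,-0.768,0,0,0,0],[-0.688,-0.768,0,0,0,0],[-0.688,-0.768,0,0,0,0],[0,0,0.5,0,0,-0.84],[0,0,0.5,0,0,-0.83],[0,0,0,0,0,-0.83],[0,0,0,0,0,-0.83],[0,0,0,0,0,-0.84],[0,0,0,0,0,0],[0,0,0,0,0,0]])

```text
time: 26.0
tool_pos: [0.4405, -0.2749, 0.1493]
ee_rot: [-3.141, -0.001, 2.111]
wrist_force: [0.7, -0.3, -0.6]
width: 0.094
finger_force: 0.0
```

Run:
```python
from h import *
level(np.deg2rad(121));world(.4404,-.2752,.0274,np.deg2rad(121))
s=snapshot("top"); W,r,c=cloud(s);z=W[...,2]
cv2.imwrite("pics/t5.png",cv2.resize(s["image"][175:300,210:410],None,fx=4,fy=4,interpolation=cv2.INTER_CUBIC))
m=np.zeros(z.shape,bool); m[180:230,270:320]=1; m&=abs(z-.064)<.006
P=onplane(r[m],c,.064)[:,:2].astype(np.float32); b=cv2.minAreaRect(P); P=np.array(b[0])-O
print("blankA in track",m.sum(),b, P@[np.cos(TH),np.sin(TH)],P@[-np.sin(TH),np.cos(TH)])
```

```text
turn units [-0.005 -0.006 -0.012]
t 26.0 goal [ 0.4404 -0.2752  0.0274] tcp [ 0.4405 -0.2749  0.1493] rpy [-3.1411e+00 -6.0000e-04  2.1106e+00] shift units [-0.008 -0.004  3.048] turn -0.01 w 0.094 F [ 0.69 -0.26 -0.56]
blankA in track 162 ((0.5780726075172424, -0.11727499961853027), (0.028086792677640915, 0.028433946892619133), 7.966198921203613) 0.019514276829097555 -0.000488345615353585
```

View pics/t5.png

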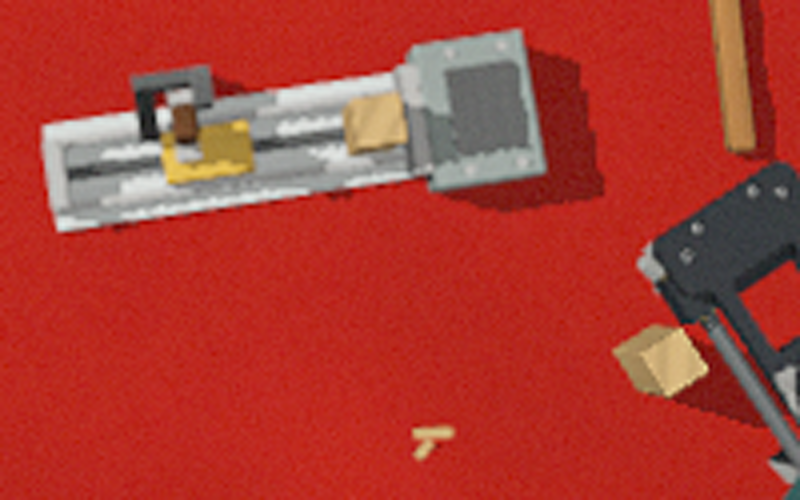

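Blank A stands upright in the track at crop (375,122), x≈19.5 mm, and blank B is at (660,360), still clear. Descending on B.

drive_tool(commands=[[0,0,0.7,0,0,0],[0,0,0.8,0,0,0],[0,0,0.8,0,0,0],[0,0,0.5,0,0,0],[0,0,0.25,0,0,0],[0,0,0,0,0,0]])

```text
time: 26.8
tool_pos: [0.4409, -0.2752, 0.0281]
ee_rot: [-3.141, 0.0, 2.112]
wrist_force: [-0.1, 0.6, 0.3]
width: 0.0944
finger_force: 0.0
```

drive_tool(commands=[[0,0,0,0,0,0],[0,0,0,0,0,0],[0,0,0,0,0,0],[0,0,0,0,0,0],[0,0,0,0,0,0],[0,0,0,0,0,0],[0,0,0,0,0,0],[0,0,0,0,0,0],[0,0,0,0,0,0]], gripper=0.9)

```text
time: 27.92
tool_pos: [0.4411, -0.2754, 0.0285]
ee_rot: [3.141, 0.001, 2.112]
wrist_force: [-1.2, 1.0, -0.7]
width: 0.0275
finger_force: 30.0
```

drive_tool(commands=[[0,0,-0.4,0,0,0],[0,0,-0.8,0,0,0],[0,0,-1,0,0,0],[0,0,-1,0,0,0],[0,0,0,0,0,0.84],[0,0,0,0,0,0.83],[0,0,0,0,0,0.83],[0,0,0,0,0,0.83],[0,0,0,0,0,0.84],[0,0,0,0,0,0],[0,0,0,0,0,0]])

```text
time: 29.3
tool_pos: [0.4411, -0.2754, 0.1572]
ee_rot: [3.14, 0.002, 1.696]
wrist_force: [1.4, -0.1, 0.0]
width: 0.0278
finger_force: 30.0
```

Run:
```python
from h import *
level();to(.051,.0005,.16,TH)
```

```text
turn units [0.015 0.019 0.013]
t 29.3 goal [ 0.5732 -0.0862  0.16  ] tcp [ 0.4411 -0.2754  0.1572] rpy [3.1401e+00 1.9000e-03 1.6961e+00] shift units [ 4.281  3.867 -0.071] turn 0.01 w 0.0278 F [ 1.39 -0.1   0.03]
```

drive_tool(commands=[[0.713,0.644,0,0,0,0],[0.713,0.644,0,0,0,0],[0.713,0.644,0,0,0,0],[0.713,0.644,0,0,0,0],[0.713,0.644,0,0,0,0],[0.713,0.644,0,0.015,0.02,0],[0,0,0,0,0,0],[0,0,0,0,0,0]])

```text
time: 30.3
tool_pos: [0.5729, -0.0868, 0.1565]
ee_rot: [-3.14, -0.0, 1.695]
wrist_force: [-0.3, 0.2, -0.0]
width: 0.0278
finger_force: 30.0
```

Run:
```python
from h import *
level();to(.051,.0005,.0345,TH)
```

```text
turn units [-0.012 -0.001  0.006]
t 30.3 goal [ 0.5732 -0.0862  0.0345] tcp [ 0.5729 -0.0868  0.1565] rpy [-3.1403e+00 -1.0000e-04  1.6953e+00] shift units [0.015 0.013 3.049] turn 0.01 w 0.0278 F [-0.29  0.22 -0.04]
```

drive_tool(commands=[[0.015,0.01,0.5,0,0,0],[0,0,0.8,0,0,0],[0,0,0.8,0,0,0],[0,0,0.6,0,0,0],[0,0,0.2,0,0,0],[0,0,0.1,0,0,0],[0,0,0,0,0,0]])

```text
time: 31.18
tool_pos: [0.574, -0.0862, 0.0375]
ee_rot: [3.141, -0.0, 1.694]
wrist_force: [-0.4, -0.7, -0.6]
width: 0.0279
finger_force: 30.0
```

drive_tool(commands=[[0,0,0.03,0,0,0],[0,0,0.03,0,0,0],[0,0,0,0,0,0]])

```text
time: 31.55
tool_pos: [0.5736, -0.0856, 0.0343]
ee_rot: [-3.141, -0.001, 1.695]
wrist_force: [-0.3, 0.9, -0.5]
width: 0.0275
finger_force: 30.0
```

drive_tool(commands=[[0,0,0.03,0,0,0],[0,0,0.02,0,0,0],[0,0,0,0,0,0]])

```text
time: 31.92
tool_pos: [0.5735, -0.0856, 0.0326]
ee_rot: [-3.141, -0.001, 1.695]
wrist_force: [-2.1, 1.0, 3.2]
width: 0.0275
finger_force: 30.0
```

drive_tool(commands=[[0,0,0,0,0,0],[0,0,0,0,0,0],[0,0,0,0,0,0]], gripper=0)

```text
time: 32.3
tool_pos: [0.5734, -0.0856, 0.0319]
ee_rot: [-3.141, -0.001, 1.695]
wrist_force: [0.0, -0.7, -0.4]
width: 0.0545
finger_force: 0.0
```

drive_tool(commands=[[0,0,-0.4,0,0,0],[0,0,-0.8,0,0,0],[0,0,-1,0,0,0],[0,0,-0.8,0,0,0],[0,0,0,0,0,0],[0,0,0,0,0,0]])

```text
time: 33.05
tool_pos: [0.573, -0.0856, 0.1512]
ee_rot: [-3.14, -0.001, 1.695]
wrist_force: [0.0, 0.2, -0.4]
width: 0.0937
finger_force: 0.0
```

Run:
```python
from h import *
level();world(.5774,-.0090,.0464,TH)
s=snapshot("scene"); cv2.imwrite("pics/s6.png",cv2.resize(s["image"][140:250,140:300],None,fx=5,fy=5,interpolation=cv2.INTER_CUBIC))
```

```text
turn units [-0.018 -0.012  0.001]
t 33.05 goal [ 0.5774 -0.009   0.0464] tcp [ 0.573  -0.0856  0.1512] rpy [-3.1398e+00 -1.2000e-03  1.6948e+00] shift units [1.883 0.35  2.622] turn 0.0 w 0.0937 F [ 0.    0.22 -0.43]
```

View pics/s6.png

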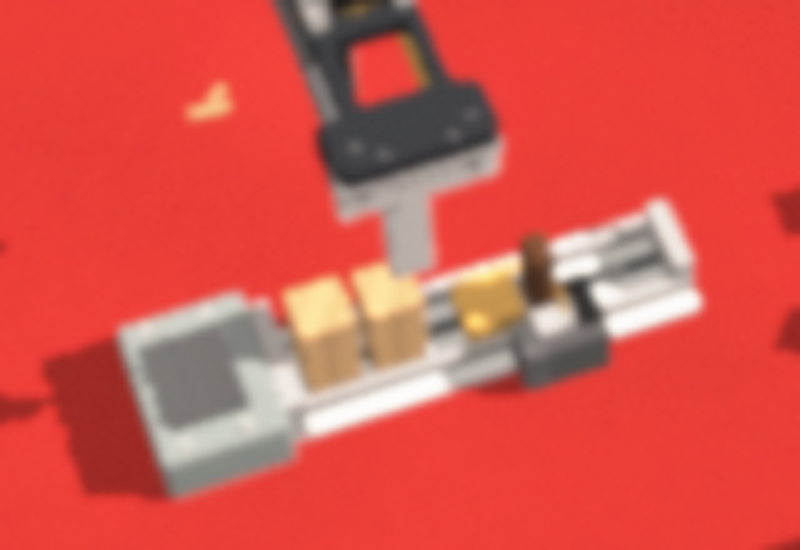

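Both blanks stand upright in the track, at (320,330) and (390,315), and the follower is still latched. Going to the handle.

drive_tool(commands=[[0.65,0.12,0,0,0,0],[0.65,0.12,0,0,0,0],[0.583,0.11,0,0,0,0],[0,0,0.6,0,0,0],[0,0,0.8,0,0,0],[0,0,0.6,0,0,0],[0,0,0.4,0,0,0],[0,0,0.2,0,0,0],[0,0,0,0,0,0]])

```text
time: 34.22
tool_pos: [0.5778, -0.0092, 0.0476]
ee_rot: [-3.14, -0.001, 1.695]
wrist_force: [0.2, 0.2, 0.3]
width: 0.0942
finger_force: 0.0
```

drive_tool(commands=[[0,0,0,0,0,0],[0,0,0,0,0,0],[0,0,0,0,0,0],[0,0,0,0,0,0],[0,0,0,0,0,0],[0,0,0,0,0,0],[0,0,0,0,0,0],[0,0,0,0,0,0],[0,0,0,0,0,0],[0,0,0,0,0,0]], gripper=0.9)

```text
time: 35.48
tool_pos: [0.5773, -0.0093, 0.0481]
ee_rot: [-3.139, -0.001, 1.695]
wrist_force: [-3.8, 0.0, 1.9]
width: 0.0198
finger_force: 30.0
```

drive_tool(commands=[[0.03,0,0,0,0,0],[0.03,0,0,0,0,0],[0.03,0,0,0,0,0],[0.03,0,0,0,0,0],[0,0,0,0,0,0]])

```text
time: 36.1
tool_pos: [0.5771, -0.0078, 0.0481]
ee_rot: [-3.139, 0.005, 1.694]
wrist_force: [-3.6, -8.1, 1.8]
width: 0.0196
finger_force: 30.0
```

drive_tool(commands=[[0.03,0,0,0,0,0],[0.03,0,0,0,0,0],[0,0,0,0,0,0]])

```text
time: 36.48
tool_pos: [0.5768, -0.0055, 0.0481]
ee_rot: [-3.139, 0.005, 1.694]
wrist_force: [-3.9, -8.7, 2.1]
width: 0.0199
finger_force: 30.0
```

drive_tool(commands=[[0,-0.06,0,0,0,0],[0,-0.06,0,0,0,0],[0,-0.06,0,0,0,0],[0,-0.06,0,0,0,0],[0,-0.06,0,0,0,0],[0,-0.06,0,0,0,0],[0,0,0,0,0,0]])

```text
time: 37.35
tool_pos: [0.5645, -0.007, 0.0481]
ee_rot: [3.139, 0.005, 1.694]
wrist_force: [1.2, -8.5, -2.2]
width: 0.0199
finger_force: 30.0
```

drive_tool(commands=[[0,-0.03,0,0,0,0],[0,-0.02,0,0,0,0],[0,0,0,0,0,0]])

```text
time: 37.72
tool_pos: [0.5628, -0.0072, 0.0481]
ee_rot: [3.139, 0.005, 1.694]
wrist_force: [3.1, -8.2, -2.2]
width: 0.0203
finger_force: 30.0
```

drive_tool(commands=[[0,-0.02,0,0,0,0],[0,0,0,0,0,0]])

```text
time: 37.98
tool_pos: [0.5626, -0.0072, 0.0481]
ee_rot: [3.137, 0.005, 1.694]
wrist_force: [3.5, -7.4, -3.5]
width: 0.0196
finger_force: 30.0
```

The handle is back in the middle against its stop. Easing the follower forward.

drive_tool(commands=[[-0.03,0,0,0,0,0],[-0.04,0,0,0,0,0],[-0.04,0,0,0,0,0],[-0.04,0,0,0,0,0],[-0.04,0,0,0,0,0],[-0.04,0,0,0,0,0],[-0.04,0,0,0,0,0],[-0.04,0,0,0,0,0],[-0.04,0,0,0,0,0],[-0.04,0,0,0,0,0],[-0.04,0,0,0,0,0],[-0.04,0,0,0,0,0],[-0.04,0,0,0,0,0],[-0.04,0,0,0,0,0],[-0.03,0,0,0,0,0],[0,0,0,0,0,0]])

```text
time: 39.98
tool_pos: [0.5654, -0.0298, 0.0482]
ee_rot: [3.137, 0.005, 1.694]
wrist_force: [3.6, -6.3, -3.8]
width: 0.0197
finger_force: 30.0
```

drive_tool(commands=[[-0.03,0,0,0,0,0],[-0.03,0,0,0,0,0],[-0.03,0,0,0,0,0],[-0.03,0,0,0,0,0],[-0.03,0,0,0,0,0],[-0.03,0,0,0,0,0],[-0.03,0,0,0,0,0],[-0.03,0,0,0,0,0],[0,0,0,0,0,0]])

```text
time: 41.1
tool_pos: [0.5665, -0.0391, 0.0481]
ee_rot: [3.137, 0.004, 1.694]
wrist_force: [3.3, -5.9, -2.8]
width: 0.0195
finger_force: 30.0
```

Run:
```python
from h import *
level();to(.093,0.0005,.0481,TH)
s=snapshot("scene"); cv2.imwrite("pics/s7.png",cv2.resize(s["image"][140:250,140:300],None,fx=5,fy=5,interpolation=cv2.INTER_CUBIC))
```

```text
turn units [ 0.042  0.041 -0.007]
t 41.1 goal [ 0.568  -0.0445  0.0481] tcp [ 0.5665 -0.0391  0.0481] rpy [3.1374 0.0041 1.694 ] shift units [-0.138  0.021  0.002] turn -0.01 w 0.0195 F [ 3.31 -5.9  -2.77]
```

View pics/s7.png

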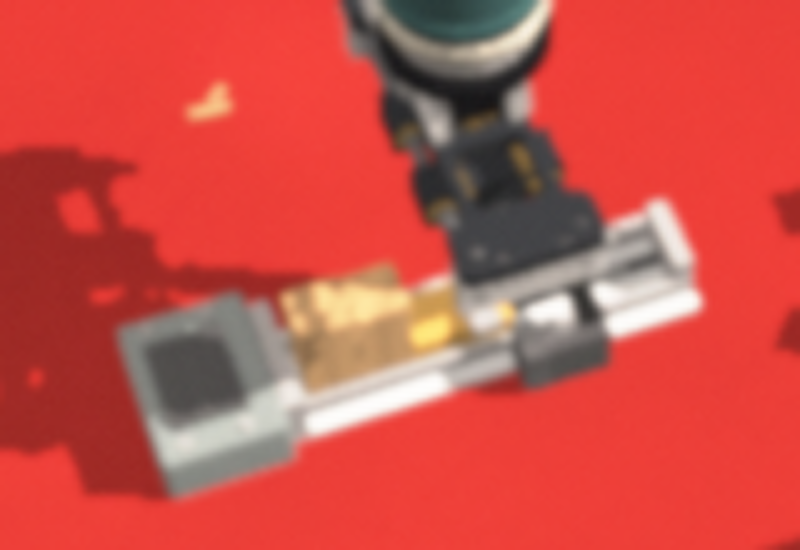

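The two blanks have closed up at (345,325), with the follower touching them and only a few mm left to the front stop. I'll continue slowly until the spring load leaves the wrist.

drive_tool(commands=[[-0.025,0,0,0,0,0],[-0.025,0,0,0,0,0],[-0.025,0,0,0,0,0],[-0.025,0,0,0,0,0],[-0.025,0,0,0,0,0],[0,0,0,0,0,0]])

```text
time: 41.9
tool_pos: [0.5671, -0.0439, 0.0482]
ee_rot: [3.137, 0.004, 1.694]
wrist_force: [4.3, -4.3, -2.1]
width: 0.0199
finger_force: 30.0
```

drive_tool(commands=[[-0.025,0,0,0,0,0],[-0.025,0,0,0,0,0],[0,0,0,0,0,0]])

```text
time: 42.28
tool_pos: [0.567, -0.0442, 0.0482]
ee_rot: [3.138, 0.001, 1.695]
wrist_force: [5.3, -3.3, -4.6]
width: 0.0197
finger_force: 30.0
```

drive_tool(commands=[[-0.025,0,0,0,0,0],[-0.025,0,0,0,0,0],[0,0.02,0,0,0,0],[0,0,0,0,0,0]])

```text
time: 42.78
tool_pos: [0.5671, -0.0444, 0.0482]
ee_rot: [3.14, -0.002, 1.695]
wrist_force: [3.9, 2.5, -3.3]
width: 0.0199
finger_force: 30.0
```

drive_tool(commands=[[0.015,0,0,0,0,0],[0,0,0,0,0,0]])

```text
time: 43.02
tool_pos: [0.5671, -0.0443, 0.0482]
ee_rot: [3.139, -0.001, 1.695]
wrist_force: [5.7, 0.9, -3.9]
width: 0.0199
finger_force: 30.0
```

drive_tool(commands=[[0,0,0,0,0,0],[0,0,0,0,0,0],[0,0,0,0,0,0],[0,0,0,0,0,0],[0,0,0,0,0,0]], gripper=0)

```text
time: 43.65
tool_pos: [0.5659, -0.045, 0.0482]
ee_rot: [-3.141, -0.001, 1.695]
wrist_force: [0.3, -0.7, -0.2]
width: 0.0662
finger_force: 0.0
```

drive_tool(commands=[[0,0,-0.4,0,0,0],[0,0,-0.8,0,0,0],[0,0,-1,0,0,0],[0,0,-1,0,0,0],[0,0,-0.8,0,0,0],[0,-1,0,0,0,0],[0,-1,0,0,0,0],[0,-1,0,0,0,0],[0,-1,0,0,0,0],[0,0,0,0,0,0]])

```text
time: 44.9
tool_pos: [0.406, -0.065, 0.21]
ee_rot: [3.139, 0.001, 1.694]
wrist_force: [0.6, -0.5, -0.0]
width: 0.094
finger_force: 0.0
```

Run:
```python
from h import *
s=snapshot("top"); W,r,c=cloud(s);z=W[...,2]
a=s["image"][175:240,210:360]; b=snapshot("scene")["image"][165:245,155:290]
a=cv2.resize(a,(750,325),interpolation=3); b=cv2.resize(b,(450,267),interpolation=3)
im=np.zeros((595,750,3),np.uint8); im[:325]=a; im[328:595,:450]=b; cv2.imwrite("pics/end.png",im)
for n,zz,tol in(("handle",.078,.007),("blanks",.064,.006)):
    m=np.zeros(z.shape,bool); m[185:225,260 if n=="handle" else 270:325]=1; m&=abs(z-zz)<tol
    P=onplane(r[m],c,zz)[:,:2]-O; t=P@np.array([[np.cos(TH),-np.sin(TH)],[np.sin(TH),np.cos(TH)]]); print(n,m.sum(),t.min(0),t.max(0),t.mean(0))
```

```text
handle 59 [ 0.08562632 -0.01016081] [0.09966024 0.00988896] [ 0.09262214 -0.00028093]
blanks 323 [-0.00057255 -0.01561209] [0.08759206 0.01348002] [ 0.02767568 -0.00094886]
```

View pics/end.png

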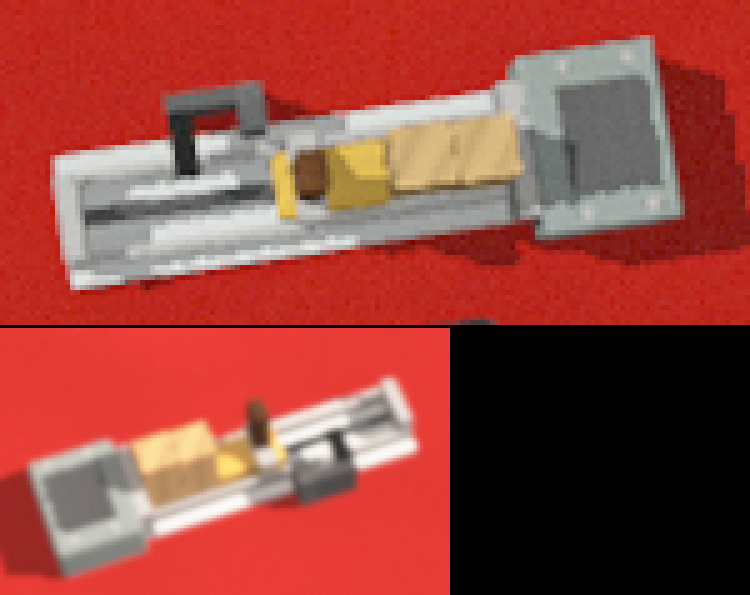

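The blanks are pressed together against the stop at (455,150). The follower is at q≈0.0476, the handle at (310,175) is in the middle (y≈-0.3 mm), and the gripper is clear.

```bash
python3 -c "
from h import *
print(close_job())"
```

```text
the job is handed in; nothing more can be done
None
```

The feeder is loaded and the job is handed in: both blanks stand pressed together against the front stop, the handle is let go in the middle, and the turned piece, mallet and chisel were left alone.

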